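# Free a turned dish with the mallet and show it a quarter turn round

### The job

The turned wooden dish with the loose blue ball in it is locked on its stand: hold the mallet in the gripper, knock the brass pin on the stand all the way down with it (never push on the stand with the gripper itself), and set the mallet back down on the bench top. Then take the dish by its hoop handle, lift it about 10 cm straight up off the stand and turn it a quarter turn anticlockwise seen from above, so that the red end of the handle comes over the yellow mark on the stand, keeping the dish level and the ball in the middle, never letting it roll out to the wall. Finish while holding the dish there in the air over the stand, level and still with the ball resting in its centre, and leave the other things on the bench where they are.

Things in the scene. Friction and masses are not known exactly. Their poses are not given: they have to be found in the camera images.
- stand: Grey base fixed to the bench, 190 x 200 mm, 12 mm thick, with a round blue felt pad (radius 60 mm, top 14 mm above the bench) under the dish. Origin: centre of the base at bench height, z up. At its -y edge stands the release block with the brass pin; on its +y edge is the yellow mark.
- release_block (a point): Middle of the top of the dark steel release block, 50 (x) x 44 (y) mm, top 62 mm above the bench, 118 mm from the stand's origin along -y. The pin rises from it. A steel dog, 22 mm wide, reaches from it over the dish's rim (3 mm above, 10 mm overlap), so the dish cannot be lifted until the pin is down.
- pin (a joint): Brass pin in the top of the release block, sliding straight down: 0 = up as found, 0.014 m = fully down at its stop. About 6 N of friction and a weak spring (60 N/m) resist it and it stays where it is driven; it draws the dog back off the dish, 1.3 mm for each mm; the dish is free from about 9 mm, the pin counts as down from 12 mm.
- pin_top (a point): Middle of the flat top of the brass pin's head (head 22 mm diameter, 8 mm thick), 82 mm above the bench when up, 68 mm when down.
- yellow_mark (a point): Yellow rectangle, 30 x 18 mm, painted on the stand's base 89 mm from the stand's origin along its +y.
- dish: Turned wooden dish, 160 mm across, 34 mm high, about 0.26 kg, inside a shallow 9 degree cone with a 12 mm wall round it. Origin: centre of its underside, z up. A hoop handle spans it along its x: two uprights at the rim (x = +-77 mm) and a level bar 164 mm long, 14 wide, 16 high, middle line 104 mm above the origin. Starts with its x along the stand's x within 3 degrees.
- dish_handle (a point): Middle of the handle's bar, 104 mm straight above the dish's origin: the place to pinch the bar from above, fingers closing across it (along the dish's y).
- dish_red (a point): Red-painted end of the handle, on top of the bar at the dish's +x end, 77 mm from the middle.
- dish_centre (a point): Centre of the inside of the dish, 10 mm above its origin; the ball rests here.
- ball: Blue glazed ball, 36 mm diameter, 45 g, lying loose in the middle of the dish. The origin is a point on its surface that turns with it: use point ball_center.
- ball_center (a point): Centre of the blue ball; at rest in the dish it is 28 mm above the dish's origin, straight above dish_centre.
- mallet: Wooden mallet, about 0.28 kg, standing on the bench on one striking face. Origin: centre of that lower striking face; z up. Dark head 56 (x) x 50 (y) mm, 72 mm high; light square handle 22 mm wide (y), 24 mm high, level at 36 mm above the face, running along the mallet's -x from the head to 143 mm from the origin.
- mallet_grip (a point): Point in the middle of the handle 24 mm from the head (52 mm from the head's middle), 36 mm above the face: the place to pinch the handle from above, fingers closing along the mallet's y.
- mallet_head (a point): Middle of the mallet's head, 36 mm above its face.
- wax_tin: Bystander: round tin, 72 mm diameter, 45 mm high. Origin under its centre.
- glue: Bystander: white glue bottle, 60 mm diameter, 160 mm high. Origin under its centre.
- blank: Bystander: square wooden blank 150 x 45 x 45 mm lying along its x. Origin under its centre.
- mug: Bystander: white mug, 80 mm diameter, 90 mm high, handle to its +y. Origin under its centre.
- box_lid: Bystander: small turned lid with a finial, 68 mm diameter, 44 mm high. Origin under its centre.
- gouge: Bystander: turning gouge lying along its x, red handle 160 mm, steel blade to x = 230 mm, 20 mm high. Origin under the handle's middle.
- sand_block: Bystander: cork sanding block 100 x 60 x 35 mm. Origin under its centre.
Not all that is in view belongs to the job. Leave any orange look-alike of the mallet alone.

How it is judged:
By the outcome, as a careful person would: the job done as asked, in the order asked, and still so for the second after the job is handed in, while the arm keeps its last pose, push and grip.
It also fails if it takes over 58 s, if anything falls off the work surface, if the arm or the gripper's body presses on something with over 40 N, if the wrist force passes 120 N, or if a joint passes its speed limit or range.

### The arm

A 6-joint arm with a two-finger parallel gripper is mounted at the origin on the work surface. World frame = base frame: x ahead of the robot, y to its left, z up, the work surface at z = 0. Lengths are in m, angles in rad, forces in N, time in s.
With the tool pointing down it reaches from about 0.3 to 1 m from the base axis. Payload 5.1 kg.
Tool frame: the origin (TCP) lies at the very end of the fingers, on their centre line; the grasp point (between the pads) lies ctrl.pinch_z behind it (ctrl.pinch_z is the distance from the TCP to the grasp point, in m); z points along the fingers, y is the line along which they close (so a half turn about z gives the same grasp; the last joint's range is limited). The gripper opens to 95 mm and grips with 3 to 60 N. Pads are 20 mm wide; open, the fingers measure 119 mm over their backs; the gripper's body (75 mm by 180 mm) begins 59 mm behind the grasp point.
Start: joints at [-1.243, 0.124, 1.65, -0, 1.367, -0.083], TCP at [0.26, -0.596, 0.215] pointing down, gripper open.
Joint ranges: [-2.61, 2.61], [-1.02, 2.33], [0.03, 2.71], [-1.35, 4.49], [0.32, 2.68], [-2.91, 2.91]. Speed limits (rad/s): [2.57, 2.57, 3.14, 3.14, 3.14, 3.14].

### API

Orientations are given as [roll, pitch, yaw] about the fixed x, y, z axes, in that order (R = Rz(yaw) Ry(pitch) Rx(roll)).
In Python, from station import ctrl gives the robot as it stands. The module is installed in compiled form; this text tells all that it offers.
- The arm moves only by the shell command python3 -m creep 'ROWS' [FORCE]. ROWS is a JSON object whose one key "commands" holds a list of rows, each an object with "twist": the turn, a rotation vector about the world's x, y, z in rad, a list of three; "slide": the shift along the world's x, y, z in cm, a list of three; "grip": the opening, from -1 (shut) to 1 (fully open). A call has 1 to 5 rows; each row shifts and turns the commanded pose from where the row before left it; what a row does not reach is not made up. A row lasts 1/10 s, in which the tool goes at most 50 mm and 8.59 degrees, less where a joint would pass 70% of its speed; a pose out of reach is approached as far as the arm can. A call with a gripper value outside its range is refused whole. The fingers move at their own pace and stop on an object; FORCE is the grip in N (left out, the last holds). Time passes only in rows, so rows that do not move let the fingers close. It gives the time, the measured TCP pose, the force, the opening and the grip force at its end, in the units of the state.
- ctrl.state(): the state, without advancing time (a new reading comes with each control period).
- ctrl.read_camera(name): name is "scene" or "side" or "wrist"; returns the picture (400x640x3 uint8, red, green, blue); there is no depth.
- ctrl.calibration(name): a dict with "intrinsics" (3x3 intrinsics, pixels), "eye" and "orientation" of the camera in the world. Camera axes: x right, y down, z forward; pixel columns grow to the right and rows downward; lengths in m; the calibration is good to about 2 mm. A picture is of the moment at which its call begins: read the wrist's pose just before it. calibration takes no time and is no camera call; for the wrist camera it gives the pose at the moment of the call.
- ctrl.finish_job(): hands the job in; it is judged then, once.
Trained networks look in the newest picture that a camera, given by its name, has taken for a name from the list of things; names that differ only in an ending like _2 or _b are one class to them, and where a whole thing is asked for, a point or a joint stands for the part that bears it (a point fixed in the world has none). Each returns a list of dicts, best first, with "confidence" (0 to 1); they miss things now and then, are a little off and sometimes report something else, mostly with a low value. They report only what shows in the picture. A call takes as long as a camera call. They do not tell look-alikes from the thing itself.
- ctrl.cut_out(camera, label): "pixels" (400x640 bool, what is visible of it) and "rect" ([left, top, width, height] in pixels, round what is visible of it).
The state is a dict: "clock": time; "q": joint angles; "dq": joint speeds; "joint_torque": joint torques, N m; "tcp_pos": TCP position; "eef_rot": TCP orientation; "force": force on the tool from outside, world axes, zero at the start; "moment": the same for the moment, N m; "finger_gap": finger opening in m; "gripper_force": force on a finger pad.
Only numpy, scipy, OpenCV 4.12 (cv2) and the standard library are available. Lean on these libraries where they do the work, as an engineer would, in place of code of your own. Each camera call takes 0.05 s, during which the arm holds its last target. There are 200 camera calls.

## Working session

There is one attempt and no reset: what is moved stays moved. The work goes in short steps, Python scripts to look and compute and a shell command to move; the robot and the scene stay as the last step left them, time stands still between calls to the robot, and variables do not carry over. Pictures are saved under pics/ and viewed, at most 10 in all, crops included, and the job is handed in when it is done.

```bash
ls; mkdir -p pics; python3 - <<'E'
from station import ctrl
import cv2,numpy as np
s=ctrl.state();print({k:np.round(v,3) for k,v in s.items()},ctrl.pinch_z)
ims=[]
for c in("scene","side"):
    im=ctrl.read_camera(c);cv2.imwrite(f"pics/{c}0.png",im[:,:,::-1])
    k=ctrl.calibration(c);print(c,np.round(k["intrinsics"],1).tolist(),np.round(k["eye"],3),np.round(k["orientation"],3).tolist())
    for l in("mallet","dish","stand","ball","pin","yellow_mark"):
        for d in ctrl.cut_out(c,l)[:3]: print(c,l,round(d["confidence"],2),d["rect"])
E
```

```text
pics
{'clock': np.float64(0.0), 'q': array([-1.243,  0.125,  1.652, -0.   ,  1.367, -0.083]), 'dq': array([-0.001, -0.   ,  0.   , -0.001, -0.   , -0.001]), 'joint_torque': array([ 1.0000e-03, -4.1760e+01, -3.5993e+01,  7.8000e-02,  4.9000e-02,
       -0.0000e+00]), 'tcp_pos': array([ 0.259, -0.595,  0.213]), 'eef_rot': array([-3.14 , -0.   ,  0.411]), 'force': array([-0.027,  0.346,  0.971]), 'moment': array([-0.011, -0.037,  0.017]), 'gripper_force': np.float64(0.0), 'finger_gap': np.float64(0.095)} 0.0188
scene [[380.9, 0.0, 321.4], [0.0, 380.9, 202.2], [0.0, 0.0, 1.0]] [1.111 0.708 0.774] [-2.189, -0.006, 2.476]
scene mallet 0.89 [263.2, 172.0, 45.0, 28.2]
scene mallet 0.71 [339.1, 158.4, 16.2, 35.2]
scene mallet 0.64 [184.2, 176.0, 49.7, 22.8]
scene dish 0.89 [330.2, 211.1, 50.4, 55.1]
scene dish 0.72 [326.7, 208.0, 6.9, 13.6]
scene stand 0.86 [311.0, 210.1, 93.8, 80.1]
scene ball 0.63 [348.4, 238.0, 12.2, 12.7]
scene pin 0.31 [261.4, 172.2, 47.8, 29.3]
scene yellow_mark 0.83 [310.4, 212.1, 88.8, 76.0]
side [[437.7, 0.0, 315.0], [0.0, 437.7, 201.5], [0.0, 0.0, 1.0]] [-0.194  0.686  1.279] [-2.435, 0.005, -2.337]
side mallet 0.88 [346.6, 123.1, 13.0, 33.4]
side mallet 0.79 [351.0, 162.2, 40.8, 34.7]
side mallet 0.47 [373.1, 221.9, 12.4, 15.4]
side dish 0.87 [267.1, 205.4, 48.9, 48.9]
side stand 0.75 [254.2, 208.9, 74.7, 62.8]
side ball 0.43 [288.0, 230.3, 8.9, 8.2]
side yellow_mark 0.94 [253.5, 208.4, 78.2, 65.8]
```

```bash
python3 - <<'E'
import cv2,numpy as np
a=cv2.imread("pics/scene0.png")[130:310,160:440];b=cv2.imread("pics/side0.png")[90:290,220:480]
a=cv2.resize(a,(800,514),interpolation=2);b=cv2.resize(b,(780,600),interpolation=2)
cv2.imwrite("pics/a.png",a);cv2.imwrite("pics/b.png",b)
E
```

```text
(no output)
```

View pics/a.png

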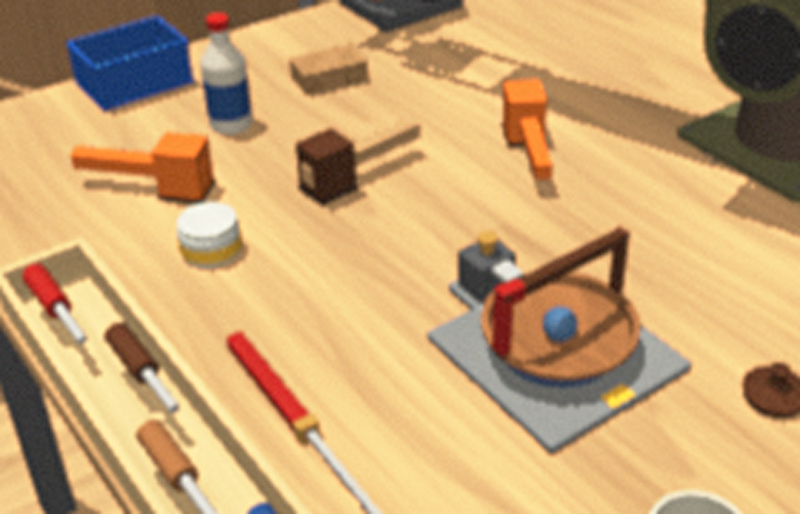

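View pics/b.png

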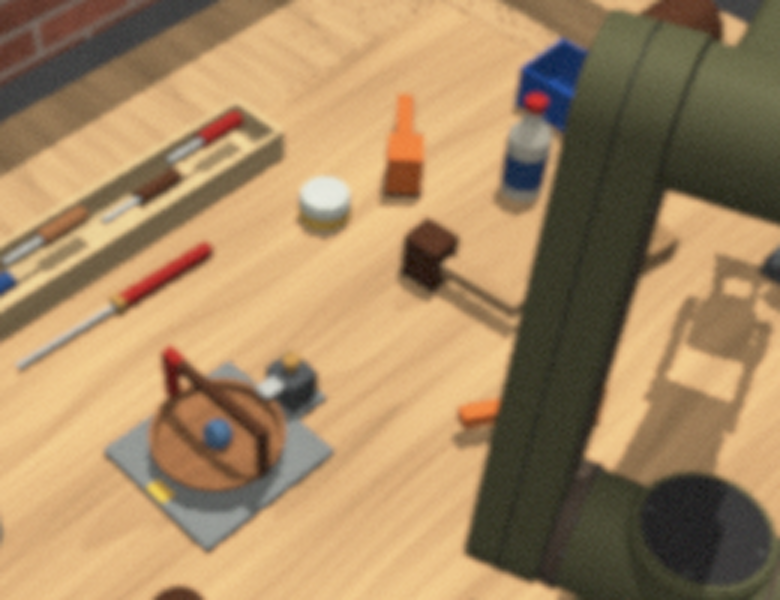

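The pictures show the real mallet with its dark head and light handle at scene px (274,188) and side px (363,175). Two orange look-alikes stand nearby. The pin is at scene (331,213) and side (317,210), and the red handle end is at scene (339,231) and side (277,208).

```bash
cat > h.py <<'E'
from station import ctrl
import numpy as np, cv2
from scipy.spatial.transform import Rotation as R
def ray(cam,px,k=None):
    k=k or ctrl.calibration(cam)
    d=np.linalg.solve(np.array(k["intrinsics"]),[px[0],px[1],1.]); o=np.array(k["orientation"])
    Rm=o if o.shape==(3,3) else R.from_euler("xyz",o).as_matrix()
    d=Rm@d; return np.array(k["eye"]),d/np.linalg.norm(d)
def onz(cam,px,z,k=None):
    e,d=ray(cam,px,k); return e+d*(z-e[2])/d[2]
def tri(*rays):
    A=sum(np.eye(3)-np.outer(d,d) for e,d in rays); b=sum((np.eye(3)-np.outer(d,d))@e for e,d in rays)
    p=np.linalg.solve(A,b); return p,max(np.linalg.norm((np.eye(3)-np.outer(d,d))@(p-e)) for e,d in rays)
E
python3 - <<'E'
from h import *
P={"pin":((330.8,213.3),(317.3,210)),"red":((339.2,230.8),(277.3,208)),"other":((377.7,211.9),(308,235.7)),"ball":((356,243),(292.3,234.7)),"yellow":((376.3,269),(273,254)),
"c+x+y":((353.6,287.5),(255.3,241)),"c-x+y":((401.5,258.1),(289.3,273)),"mtop":((274,180),(364,169)),"hend":((306,175),(391,194))}
for n,(a,b) in P.items():
    p,e=tri(ray("scene",a),ray("side",b)); print(n,p.round(3),round(e,4))
E
```

```text
pin [0.515 0.001 0.076] 0.0008
red [0.588 0.122 0.125] 0.002
other [0.437 0.119 0.114] 0.0006
ball [0.517 0.12  0.04 ] 0.0002
yellow [0.521 0.209 0.009] 0.0007
c+x+y [0.611 0.216 0.001] 0.0007
c-x+y [0.427 0.218 0.003] 0.0016
mtop [ 0.542 -0.279  0.067] 0.0005
hend [ 0.403 -0.28   0.034] 0.0004
```

```bash
python3 -m creep '{"commands":[{"twist":[0,0,-0.14],"slide":[2.5,4,0.5],"grip":1},{"twist":[0,0,-0.14],"slide":[2.5,4,0],"grip":1},{"twist":[0,0,-0.13],"slide":[2.5,4,0],"grip":1},{"twist":[0,0,0],"slide":[2.5,4,0],"grip":1},{"twist":[0,0,0],"slide":[2.5,4,0],"grip":1}]}' 60
python3 -m creep '{"commands":[{"twist":[0,0,0],"slide":[2.5,4,0],"grip":1},{"twist":[0,0,0],"slide":[2.5,4,0],"grip":1},{"twist":[0,0,0],"slide":[1.5,3,0],"grip":1},{"twist":[0,0,0],"slide":[0,0,0],"grip":1},{"twist":[0,0,0],"slide":[0,0,0],"grip":1}]}'
python3 - <<'E'
from h import *
k=ctrl.calibration("wrist");im=ctrl.read_camera("wrist");cv2.imwrite("pics/w1.png",im[:,:,::-1])
np.save("k1.npy",k,allow_pickle=True)
print(k["eye"],k["orientation"],k["intrinsics"])
for d in ctrl.cut_out("wrist","mallet"):
    c,s,a=cv2.minAreaRect(np.argwhere(d["pixels"])[:,::-1].astype(np.float32));print(d["confidence"],d["rect"],c,s,a)
E
```

```text
clock: 1.2
tcp_pos: [0.3852, -0.3943, 0.2199]
eef_rot: [3.141, -0.0, 0.0]
force: [0.4, -0.4, 0.4]
finger_gap: 0.095
gripper_force: 0.0
clock: 1.7
tcp_pos: [0.4498, -0.2856, 0.2198]
eef_rot: [3.141, -0.0, 0.002]
force: [0.8, 0.8, -0.5]
finger_gap: 0.0952
gripper_force: 0.0
[ 0.52684831 -0.2849017   0.38894356] [ 2.86804471e+00 -1.09547720e-03 -1.56874187e+00] [[340.18002237   0.         320.37089464]
 [  0.         340.18002237 195.99174544]
 [  0.           0.           1.        ]]
0.78 [154.0, 259.9, 147.8, 95.0] (223.70654296875, 312.1289367675781) (154.9391326904297, 57.237525939941406) 24.092018127441406
0.58 [280.1, 45.0, 60.0, 178.0] (311.2444763183594, 131.47293090820312) (177.2828369140625, 57.471107482910156) 87.91743469238281
```

View pics/w1.png

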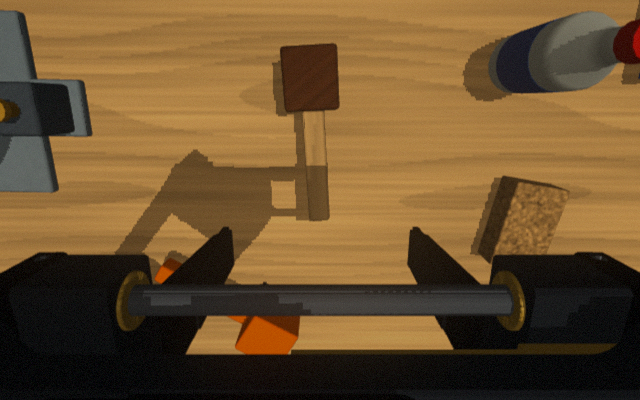

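The wrist picture shows the dark mallet, with its head top at (310,76) and its handle running from (313,112) to (318,218). An orange look-alike lies low in the view around (165–300,260–355).

```bash
python3 - <<'E'
from h import *
k=np.load("k1.npy",allow_pickle=True).item()
for p in [(281,46),(336,43),(339,106),(287,110)]: print("head",onz("wrist",p,.072,k).round(3))
for p in [(313,112),(318,218)]: print("handle",onz("wrist",p,.048,k).round(3))
e,d=tri(ray("wrist",(311,76),k),ray("scene",(274,180)),ray("side",(364,169)));print("headtop3",e.round(3),round(d,4))
e,d=tri(ray("wrist",(318,218),k),ray("scene",(306,174)));print("handle end wr+scene",e.round(3),round(d,4))
for p in [(300,318),(290,355),(165,275)]: print("orange",onz("wrist",p,.06,k).round(3))
for p in [(5,111)]: print("pin",onz("wrist",p,.082,k).round(3))
e,d=tri(ray("wrist",(6,111),k),ray("scene",(330.8,213.3)),ray("side",(317.3,210)));print("pin3",e.round(3),round(d,4))
E
```

```text
head [ 0.572 -0.251  0.072]
head [ 0.574 -0.299  0.072]
head [ 0.522 -0.302  0.072]
head [ 0.519 -0.255  0.072]
handle [ 0.516 -0.278  0.048]
handle [ 0.407 -0.283  0.048]
headtop3 [ 0.545 -0.277  0.068] 0.0034
handle end wr+scene [ 0.402 -0.283  0.037] 0.0007
orange [ 0.293 -0.263  0.06 ]
orange [ 0.244 -0.251  0.06 ]
orange [ 0.346 -0.119  0.06 ]
pin [ 0.517 -0.009  0.082]
pin3 [ 0.516 -0.001  0.074] 0.0022
```

```bash
python3 -m creep '{"commands":[{"twist":[0,0,0.045],"slide":[3,0.6,-4],"grip":1},{"twist":[0,0,0],"slide":[2,0,-4],"grip":1},{"twist":[0,0,0],"slide":[0,0,-4],"grip":1},{"twist":[0,0,0],"slide":[0,0,-3],"grip":1},{"twist":[0,0,0],"slide":[0,0,-2],"grip":1}]}'
python3 -m creep '{"commands":[{"twist":[0,0,0],"slide":[0,0,-2],"grip":1},{"twist":[0,0,0],"slide":[0,0,-1.2],"grip":1},{"twist":[0,0,0],"slide":[0,0,0],"grip":0.3},{"twist":[0,0,0],"slide":[0,0,0],"grip":-1},{"twist":[0,0,0],"slide":[0,0,0],"grip":-1}]}' 60
python3 -m creep '{"commands":[{"twist":[0,0,0],"slide":[0,0,0],"grip":-1},{"twist":[0,0,0],"slide":[0,0,0],"grip":-1},{"twist":[0,0,0],"slide":[0,0,0],"grip":-1}]}'
```

```text
clock: 2.3
tcp_pos: [0.4973, -0.2804, 0.0466]
eef_rot: [-3.139, 0.004, 0.044]
force: [-0.6, -0.1, 0.9]
finger_gap: 0.0948
gripper_force: 0.0
clock: 2.8
tcp_pos: [0.5002, -0.2809, 0.0194]
eef_rot: [3.14, -0.002, 0.045]
force: [-0.2, 0.3, 0.4]
finger_gap: 0.0764
gripper_force: 0.0
clock: 3.1
tcp_pos: [0.4997, -0.2801, 0.0186]
eef_rot: [3.141, -0.001, 0.046]
force: [0.4, 0.2, 0.5]
finger_gap: 0.0529
gripper_force: 0.0
```

```bash
python3 -m creep '{"commands":[{"twist":[0,0,0],"slide":[0,0,0],"grip":-1},{"twist":[0,0,0],"slide":[0,0,0],"grip":-1},{"twist":[0,0,0],"slide":[0,0,0],"grip":-1},{"twist":[0,0,0],"slide":[0,0,0],"grip":-1},{"twist":[0,0,0],"slide":[0,0,0],"grip":-1}]}'
python3 -m creep '{"commands":[{"twist":[0,0,0],"slide":[0,0,0],"grip":-1},{"twist":[0,0,0],"slide":[0,0,0],"grip":-1},{"twist":[0,0,0],"slide":[0,0,1],"grip":-1},{"twist":[0,0,0],"slide":[0,0,2],"grip":-1},{"twist":[0,0,0],"slide":[0,0,2],"grip":-1}]}'
```

```text
clock: 3.6
tcp_pos: [0.4992, -0.2798, 0.0179]
eef_rot: [-3.141, 0.0, 0.046]
force: [-0.2, 0.9, 0.1]
finger_gap: 0.022
gripper_force: 59.7
clock: 4.1
tcp_pos: [0.4985, -0.2796, 0.0677]
eef_rot: [-3.141, 0.002, 0.046]
force: [-0.6, -0.2, -2.7]
finger_gap: 0.0216
gripper_force: 59.7
```

```bash
python3 -m creep '{"commands":[{"twist":[0,0,0],"slide":[0,0,4],"grip":-1},{"twist":[0,0,0],"slide":[0,2,3],"grip":-1},{"twist":[0,0,0],"slide":[-0.5,4,0],"grip":-1},{"twist":[0,0,0],"slide":[-0.5,4,0],"grip":-1},{"twist":[0,0,0],"slide":[-0.5,4,0],"grip":-1}]}'
python3 -m creep '{"commands":[{"twist":[0,0,0],"slide":[-0.5,4,0],"grip":-1},{"twist":[0,0,0],"slide":[0,4,0],"grip":-1},{"twist":[0,0,0],"slide":[0,3.5,0],"grip":-1},{"twist":[0,0,0],"slide":[0,2,0],"grip":-1},{"twist":[0,0,0],"slide":[0,0,0],"grip":-1}]}'
python3 - <<'E'
from h import *
print(ctrl.state()["tcp_pos"])
a=ctrl.read_camera("scene")[150:290,260:420];b=ctrl.read_camera("side")[130:290,230:410]
cv2.imwrite("pics/c.png",np.hstack([cv2.resize(a,(400,350),interpolation=2),cv2.resize(b,(394,350),interpolation=2)])[:,:,::-1])
k=ctrl.calibration("wrist");im=ctrl.read_camera("wrist");cv2.imwrite("pics/w2.png",im[:,:,::-1]);np.save("k2.npy",k,allow_pickle=True)
E
```

```text
clock: 4.6
tcp_pos: [0.4837, -0.1389, 0.1383]
eef_rot: [3.141, -0.0, 0.045]
force: [-0.0, 0.2, -3.2]
finger_gap: 0.0219
gripper_force: 59.7
clock: 5.1
tcp_pos: [0.4787, -0.0029, 0.1378]
eef_rot: [-3.141, 0.0, 0.049]
force: [0.4, 0.8, -3.6]
finger_gap: 0.0218
gripper_force: 59.7
[ 0.47870177 -0.00293067  0.13783008]
```

View pics/c.png

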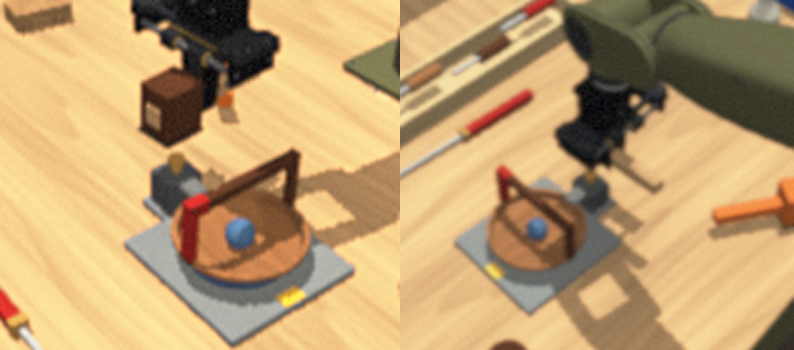

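View pics/w2.png

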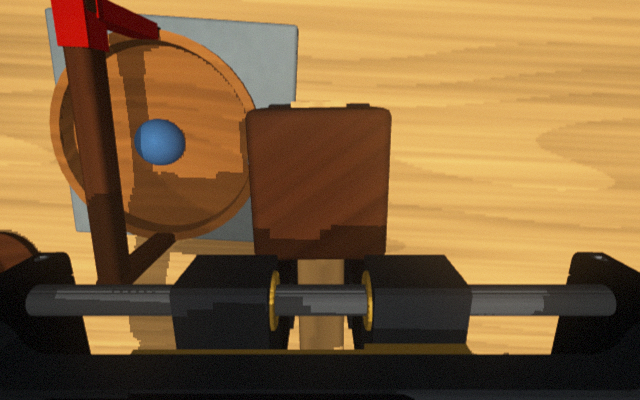

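The mallet hangs level above the pin. The wrist view shows the ball at (160,142), the bar from (78,20) to (113,280), and stand corners at (298,27), (47,10) and (77,232).

```bash
python3 - <<'E'
from h import *
k=np.load("k2.npy",allow_pickle=True).item()
c=[onz("wrist",p,.012,k) for p in [(298,27),(47,10),(77,232)]]
print(*[x.round(3) for x in c]); u=c[0]-c[1];print("yaw",np.degrees(np.arctan2(u[0],-u[1])), "yaw2",np.degrees(np.arctan2(*(c[1]-c[2])[[1,0]])),"lens",np.linalg.norm(u),np.linalg.norm(c[1]-c[2]))
print("centre",((c[0]+c[2])/2).round(4))
print("ball",onz("wrist",(160,142),.042,k).round(3))
# bar top at z .126; also undetermined
for p in [(78,47),(107,262)]: print("bar",onz("wrist",p,.126,k).round(3))
for p in [(287,104),(357,104)]: print("block?",onz("wrist",p,.062,k).round(3))
p,e=tri(ray("wrist",(160,142),k),ray("scene",(356,243)),ray("side",(292.3,234.7)));print("ball3",p.round(3),e)
E
```

```text
[0.611 0.019 0.012] [0.614 0.215 0.012] [0.428 0.219 0.012]
yaw -0.8657036028830541 yaw2 -1.1872936406399581 lens 0.19593608693434728 0.1858037195664379
centre [0.5197 0.1189 0.012 ]
ball [0.519 0.121 0.042]
bar [0.576 0.119 0.126]
bar [0.46  0.119 0.126]
block? [0.553 0.022 0.062]
block? [ 0.555 -0.027  0.062]
ball3 [0.518 0.121 0.041] 0.0013654874517685745
```

```bash
python3 -m creep '{"commands":[{"twist":[0,0,0],"slide":[0,0.3,-2],"grip":-1},{"twist":[0,0,0],"slide":[0,0,-1.3],"grip":-1},{"twist":[0,0,0],"slide":[0,0,-0.6],"grip":-1},{"twist":[0,0,0],"slide":[0,0,-0.4],"grip":-1},{"twist":[0,0,0],"slide":[0,0,0],"grip":-1}]}'
python3 -m creep '{"commands":[{"twist":[0,0,0],"slide":[0,0,-0.4],"grip":-1},{"twist":[0,0,0],"slide":[0,0,-0.4],"grip":-1},{"twist":[0,0,0],"slide":[0,0,0],"grip":-1}]}'
```

```text
clock: 5.75
tcp_pos: [0.4795, -0.0024, 0.0948]
eef_rot: [3.142, -0.0, 0.045]
force: [1.0, -0.2, -3.3]
finger_gap: 0.0217
gripper_force: 59.7
clock: 6.05
tcp_pos: [0.48, -0.0023, 0.0872]
eef_rot: [3.141, -0.002, 0.046]
force: [-1.1, -2.3, 0.0]
finger_gap: 0.022
gripper_force: 59.7
```

```bash
python3 - <<'E'
from h import *
s=ctrl.state();print(s["force"].round(1),s["moment"].round(2))
a=ctrl.read_camera("scene")[190:260,290:370];b=ctrl.read_camera("side")[180:250,270:350]
cv2.imwrite("pics/d.png",np.hstack([cv2.resize(a,(400,350),interpolation=2),cv2.resize(b,(400,350),interpolation=2)])[:,:,::-1])
E
```

```text
[-1.1 -2.3  0. ] [-0.27  0.12 -0.06]
```

View pics/d.png

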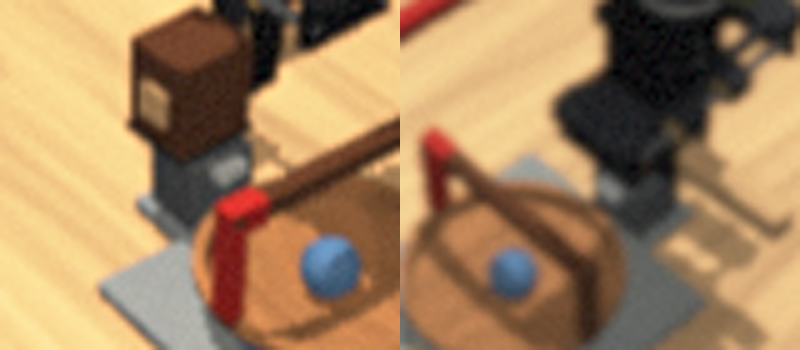

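The pin is no longer visible, and the head sits just above the block. I'll press on to the stop.

```bash
python3 -m creep '{"commands":[{"twist":[0,0,0],"slide":[0,0,-0.2],"grip":-1},{"twist":[0,0,0],"slide":[0,0,-0.2],"grip":-1},{"twist":[0,0,0],"slide":[0,0,0],"grip":-1}]}'
```

```text
clock: 6.45
tcp_pos: [0.4801, -0.0023, 0.0856]
eef_rot: [3.141, -0.0, 0.046]
force: [-8.0, -2.9, 16.0]
finger_gap: 0.0214
gripper_force: 59.7
```

```bash
python3 -m creep '{"commands":[{"twist":[0,0,0],"slide":[0,0,-0.2],"grip":-1},{"twist":[0,0,0],"slide":[0,0,0],"grip":-1}]}'
```

```text
clock: 6.65
tcp_pos: [0.4803, -0.0021, 0.0855]
eef_rot: [3.141, -0.0, 0.047]
force: [-14.6, -0.5, 25.7]
finger_gap: 0.0217
gripper_force: 60.0
```

```bash
python3 -m creep '{"commands":[{"twist":[0,0,0],"slide":[0,0,2],"grip":-1},{"twist":[0,0,0],"slide":[0,0,3.5],"grip":-1},{"twist":[0,0,0],"slide":[0.3,-3,0],"grip":-1},{"twist":[0,0,0],"slide":[0.3,-4,0],"grip":-1},{"twist":[0,0,0],"slide":[0.3,-4,0],"grip":-1}]}'
python3 -m creep '{"commands":[{"twist":[0,0,0],"slide":[0.3,-4,0],"grip":-1},{"twist":[0,0,0],"slide":[0.4,-4,0],"grip":-1},{"twist":[0,0,0],"slide":[0.3,-4,0],"grip":-1},{"twist":[0,0,0],"slide":[0,-3,-1],"grip":-1},{"twist":[0,0,0],"slide":[0,-1.8,-3],"grip":-1}]}'
python3 - <<'E'
from h import *
a=ctrl.read_camera("scene")[150:260,250:370];b=ctrl.read_camera("side")[140:250,270:390]
cv2.imwrite("pics/e.png",np.hstack([cv2.resize(a,(400,367),interpolation=2),cv2.resize(b,(400,367),interpolation=2)])[:,:,::-1])
E
```

```text
clock: 7.15
tcp_pos: [0.4881, -0.1123, 0.1352]
eef_rot: [-3.141, -0.0, 0.047]
force: [0.4, 0.2, -3.2]
finger_gap: 0.0219
gripper_force: 59.9
clock: 7.65
tcp_pos: [0.5004, -0.2834, 0.098]
eef_rot: [3.138, -0.006, 0.044]
force: [1.0, 0.1, -3.2]
finger_gap: 0.0216
gripper_force: 59.9
```

View pics/e.png

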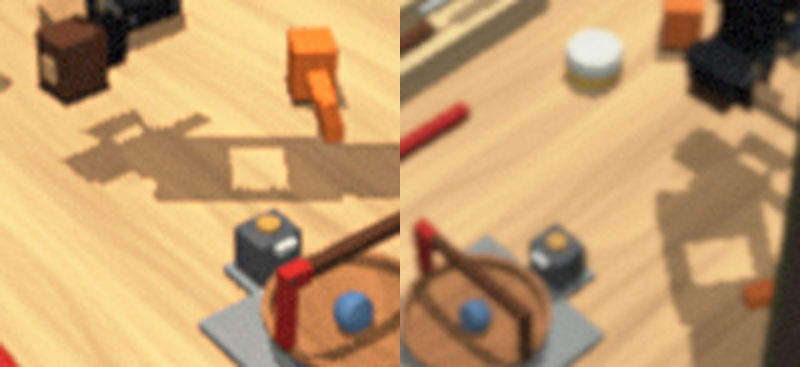

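The pin head now sits low on the block at scene crop (268,222), and the dog is drawn back. Next I set the mallet down.

```bash
python3 -m creep '{"commands":[{"twist":[0,0,0],"slide":[0,0,-3],"grip":-1},{"twist":[0,0,0],"slide":[0,0,-2],"grip":-1},{"twist":[0,0,0],"slide":[0,0,-1.2],"grip":-1},{"twist":[0,0,0],"slide":[0,0,-0.8],"grip":-1},{"twist":[0,0,0],"slide":[0,0,0],"grip":-1}]}'
python3 -m creep '{"commands":[{"twist":[0,0,0],"slide":[0,0,-0.3],"grip":-1},{"twist":[0,0,0],"slide":[0,0,0],"grip":-1}]}'
```

```text
clock: 8.25
tcp_pos: [0.4979, -0.2791, 0.0251]
eef_rot: [-3.14, 0.001, 0.046]
force: [0.1, -0.6, -3.0]
finger_gap: 0.0214
gripper_force: 59.9
clock: 8.45
tcp_pos: [0.499, -0.2803, 0.0238]
eef_rot: [3.141, -0.001, 0.046]
force: [-0.2, 0.6, -3.1]
finger_gap: 0.0219
gripper_force: 59.9
```

```bash
python3 -m creep '{"commands":[{"twist":[0,0,0],"slide":[0,0,-0.3],"grip":-1},{"twist":[0,0,0],"slide":[0,0,-0.2],"grip":-1},{"twist":[0,0,0],"slide":[0,0,0],"grip":-1},{"twist":[0,0,0],"slide":[0,0,0],"grip":-1}]}'
```

```text
clock: 8.85
tcp_pos: [0.4983, -0.28, 0.018]
eef_rot: [-3.142, 0.0, 0.046]
force: [-0.1, -0.4, -2.6]
finger_gap: 0.022
gripper_force: 59.9
```

```bash
python3 -m creep '{"commands":[{"twist":[0,0,0],"slide":[0,0,-0.1],"grip":-1},{"twist":[0,0,0],"slide":[0,0,0],"grip":-1}]}'
python3 -m creep '{"commands":[{"twist":[0,0,0],"slide":[0,0,0],"grip":1},{"twist":[0,0,0],"slide":[0,0,0],"grip":1},{"twist":[0,0,0],"slide":[0,0,0],"grip":1},{"twist":[0,0,0],"slide":[0,0,0],"grip":1},{"twist":[0,0,0],"slide":[0,0,0],"grip":1}]}'
python3 -m creep '{"commands":[{"twist":[0,0,0],"slide":[0,0,0],"grip":1},{"twist":[0,0,0],"slide":[0,0,0],"grip":1},{"twist":[0,0,0],"slide":[0,0,2],"grip":1},{"twist":[0,0,0],"slide":[0,0,4],"grip":1},{"twist":[0,0,0],"slide":[0,0,4],"grip":1}]}'
```

```text
clock: 9.05
tcp_pos: [0.4984, -0.2802, 0.0179]
eef_rot: [3.142, 0.0, 0.046]
force: [-4.0, 1.5, 3.0]
finger_gap: 0.0215
gripper_force: 59.9
clock: 9.55
tcp_pos: [0.4984, -0.28, 0.0169]
eef_rot: [3.141, -0.0, 0.046]
force: [-0.1, 0.0, 0.5]
finger_gap: 0.0566
gripper_force: 0.0
clock: 10.05
tcp_pos: [0.4975, -0.2794, 0.117]
eef_rot: [-3.14, 0.002, 0.046]
force: [1.4, 0.1, -0.3]
finger_gap: 0.0932
gripper_force: 0.0
```

```bash
python3 -m creep '{"commands":[{"twist":[0,0,-0.046],"slide":[0,0,4.5],"grip":1},{"twist":[0,0,0],"slide":[0,2,4.5],"grip":1},{"twist":[0,0,0],"slide":[-0.5,4,2],"grip":1},{"twist":[0,0,0],"slide":[-0.5,4.5,1],"grip":1},{"twist":[0,0,0],"slide":[-0.5,4.5,1],"grip":1}]}'
python3 -m creep '{"commands":[{"twist":[0,0,0],"slide":[-0.5,4.5,1],"grip":1},{"twist":[0,0,0],"slide":[-0.5,4.5,0],"grip":1},{"twist":[0,0,0],"slide":[-0.5,4.5,0],"grip":1},{"twist":[0,0,0],"slide":[-0.5,4.5,0],"grip":1},{"twist":[0,0,0],"slide":[-0.5,4,0],"grip":1}]}'
python3 -m creep '{"commands":[{"twist":[0,0,0],"slide":[-0.5,3,0],"grip":1},{"twist":[0,0,0],"slide":[0,0,0],"grip":1},{"twist":[0,0,0],"slide":[0,0,0],"grip":1}]}'
python3 - <<'E'
from h import *
print(ctrl.state()["tcp_pos"])
k=ctrl.calibration("wrist");im=ctrl.read_camera("wrist");cv2.imwrite("pics/w3.png",im[:,:,::-1]);np.save("k3.npy",k,allow_pickle=True)
for l in("ball","dish","dish_handle"):
    for d in ctrl.cut_out("wrist",l)[:2]: print(l,d["confidence"],d["rect"],np.argwhere(d["pixels"])[:,::-1].mean(0))
E
```

```text
clock: 10.55
tcp_pos: [0.4832, -0.1289, 0.2483]
eef_rot: [3.141, -0.002, -0.001]
force: [0.9, 0.2, -0.2]
finger_gap: 0.0953
gripper_force: 0.0
clock: 11.05
tcp_pos: [0.4577, 0.092, 0.2572]
eef_rot: [-3.141, -0.001, 0.0]
force: [0.7, 0.4, 0.1]
finger_gap: 0.0952
gripper_force: 0.0
clock: 11.35
tcp_pos: [0.4532, 0.1202, 0.2569]
eef_rot: [3.141, -0.0, 0.001]
force: [-0.1, -0.8, 0.0]
finger_gap: 0.0954
gripper_force: 0.0
[0.45319468 0.12024213 0.25692608]
ball 0.6 [303.7, 98.0, 29.6, 25.2] [318.46478873 111.17957746]
dish 0.69 [247.0, 7.1, 149.4, 195.3] [319.38246901 104.87065755]
dish_handle 0.83 [245.5, 6.1, 145.5, 196.7] [319.42813688 105.10396524]
```

View pics/w3.png

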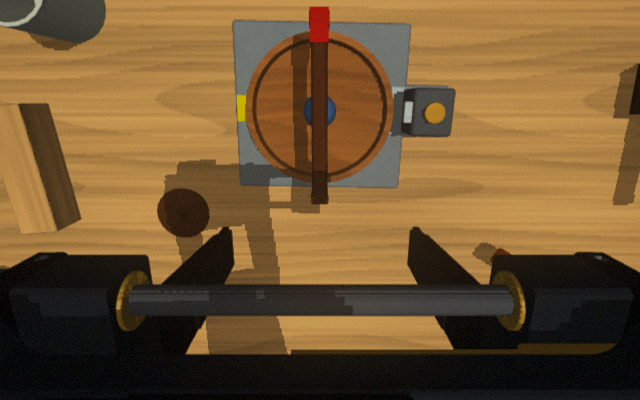

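The bar runs almost vertically in the picture, from (319,8) to (320,203). The ball is centred under it at (318,111), and the dog is clear of the rim.

```bash
python3 - <<'E'
from h import *
k=np.load("k3.npy",allow_pickle=True).item()
for p in [(319,8),(319.5,203)]: print("barend",onz("wrist",p,.126,k).round(4))
print("ball",onz("wrist",(318.5,111),.042,k).round(4))
print("dish rim mid",onz("wrist",(319.5,107),.048,k).round(4))
c=[onz("wrist",p,.012,k) for p in [(234,21),(410,24),(398,188),(240,186)]];print("stand",np.mean(c,0).round(4))
p,e=tri(ray("wrist",(319.3,25),k),ray("scene",(339.2,230.8)),ray("side",(277.3,208)));print("red3",p.round(3),e)
E
```

```text
barend [0.6009 0.1217 0.126 ]
barend [0.4394 0.1213 0.126 ]
ball [0.5192 0.1225 0.042 ]
dish rim mid [0.5236 0.1214 0.048 ]
stand [0.5196 0.1203 0.012 ]
red3 [0.588 0.122 0.125] 0.0021775160069572442
```

```bash
python3 -m creep '{"commands":[{"twist":[0,0,0],"slide":[3,0.1,-2],"grip":1},{"twist":[0,0,0],"slide":[3,0,-3],"grip":1},{"twist":[0,0,0],"slide":[0.6,0,-3],"grip":1},{"twist":[0,0,0],"slide":[0,0,-3],"grip":1},{"twist":[0,0,0],"slide":[0,0,-2],"grip":1}]}'
python3 -m creep '{"commands":[{"twist":[0,0,0],"slide":[0,0,-1.5],"grip":1},{"twist":[0,0,0],"slide":[0,0,-1.3],"grip":1},{"twist":[0,0,0],"slide":[0,0,0],"grip":0},{"twist":[0,0,0],"slide":[0,0,0],"grip":-0.2},{"twist":[0,0,0],"slide":[0,0,0],"grip":-0.4}]}' 10
python3 -m creep '{"commands":[{"twist":[0,0,0],"slide":[0,0,0],"grip":-0.4},{"twist":[0,0,0],"slide":[0,0,0],"grip":-0.5},{"twist":[0,0,0],"slide":[0,0,0],"grip":-0.55},{"twist":[0,0,0],"slide":[0,0,0],"grip":-0.58},{"twist":[0,0,0],"slide":[0,0,0],"grip":-0.6}]}' 10
python3 - <<'E'
from h import *
s=ctrl.state();print(s["tcp_pos"],s["force"].round(1))
im=ctrl.read_camera("wrist");cv2.imwrite("pics/w4.png",im[:,:,::-1])
E
```

```text
clock: 12.05
tcp_pos: [0.5186, 0.1196, 0.1241]
eef_rot: [3.141, 0.003, -0.002]
force: [0.7, -0.2, 0.1]
finger_gap: 0.0954
gripper_force: 0.0
clock: 12.55
tcp_pos: [0.5204, 0.1211, 0.1004]
eef_rot: [-3.141, -0.003, -0.0]
force: [0.5, -0.4, 0.5]
finger_gap: 0.0766
gripper_force: 0.0
clock: 13.05
tcp_pos: [0.5193, 0.1211, 0.099]
eef_rot: [-3.142, -0.0, -0.0]
force: [-0.1, -1.5, -0.5]
finger_gap: 0.0366
gripper_force: 0.0
[0.51932589 0.12105969 0.09900007] [-0.1 -1.5 -0.5]
```

View pics/w4.png

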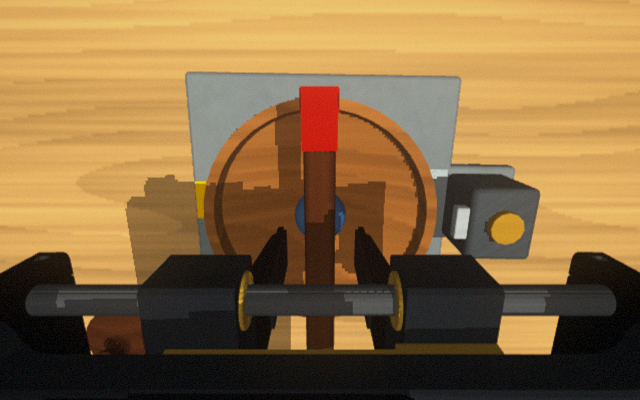

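The bar sits midway between the fingertips (285 and 357, bar centre 320). I'll close gently.

```bash
python3 -m creep '{"commands":[{"twist":[0,0,0],"slide":[0,0,0],"grip":-0.65},{"twist":[0,0,0],"slide":[0,0,0],"grip":-0.68},{"twist":[0,0,0],"slide":[0,0,0],"grip":-0.7},{"twist":[0,0,0],"slide":[0,0,0],"grip":-0.72},{"twist":[0,0,0],"slide":[0,0,0],"grip":-0.75}]}' 10
python3 -m creep '{"commands":[{"twist":[0,0,0],"slide":[0,0,0],"grip":-0.8},{"twist":[0,0,0],"slide":[0,0,0],"grip":-1},{"twist":[0,0,0],"slide":[0,0,0],"grip":-1},{"twist":[0,0,0],"slide":[0,0,0],"grip":-1}]}' 20
python3 -m creep '{"commands":[{"twist":[0,0,0],"slide":[0,0,0],"grip":-1},{"twist":[0,0,0],"slide":[0,0,0],"grip":-1},{"twist":[0,0,0],"slide":[0,0,0],"grip":-1}]}' 50
```

```text
clock: 13.6
tcp_pos: [0.5194, 0.1213, 0.099]
eef_rot: [-3.141, -0.0, -0.0]
force: [0.2, 1.0, -0.3]
finger_gap: 0.0138
gripper_force: 10.0
clock: 14.0
tcp_pos: [0.5193, 0.1212, 0.099]
eef_rot: [-3.141, -0.0, -0.0]
force: [-0.7, 1.3, 0.6]
finger_gap: 0.014
gripper_force: 20.0
clock: 14.3
tcp_pos: [0.5194, 0.1211, 0.099]
eef_rot: [-3.141, -0.0, -0.0]
force: [-0.1, 2.5, 0.7]
finger_gap: 0.0135
gripper_force: 50.0
```

```bash
Z(){ :; }
python3 -m creep '{"commands":[{"twist":[0,0,0],"slide":[0,0,0.1],"grip":-1},{"twist":[0,0,0],"slide":[0,0,0.2],"grip":-1},{"twist":[0,0,0],"slide":[0,0,0.3],"grip":-1},{"twist":[0,0,0],"slide":[0,0,0.4],"grip":-1},{"twist":[0,0,0],"slide":[0,0,0.4],"grip":-1}]}'
python3 -m creep '{"commands":[{"twist":[0,0,0],"slide":[0,0,0.4],"grip":-1},{"twist":[0,0,0],"slide":[0,0,0.4],"grip":-1},{"twist":[0,0,0],"slide":[0,0,0.3],"grip":-1},{"twist":[0,0,0],"slide":[0,0,0.2],"grip":-1},{"twist":[0,0,0],"slide":[0,0,0.1],"grip":-1}]}'
python3 - <<'E'
from h import *
for c in("scene","side"):
    ctrl.read_camera(c)
    for l in("ball","dish"):
        for d in ctrl.cut_out(c,l)[:1]: print(c,l,d["confidence"],d["rect"])
E
```

```text
clock: 14.8
tcp_pos: [0.5192, 0.1209, 0.1132]
eef_rot: [3.141, 0.0, -0.0]
force: [-0.4, -0.1, -2.8]
finger_gap: 0.0136
gripper_force: 50.0
clock: 15.3
tcp_pos: [0.5194, 0.1211, 0.1272]
eef_rot: [-3.142, -0.0, -0.0]
force: [-0.4, 0.1, -3.3]
finger_gap: 0.0135
gripper_force: 50.0
scene ball 0.43 [351.0, 228.4, 11.3, 14.2]
scene dish 0.83 [329.6, 212.4, 55.8, 44.5]
side ball 0.43 [289.1, 226.1, 8.1, 8.1]
side dish 0.63 [268.8, 209.4, 45.7, 39.2]
```

```bash

python3 -m creep '{"commands":[{"twist":[0,0,0],"slide":[0,0,0.1],"grip":-1},{"twist":[0,0,0],"slide":[0,0,0.2],"grip":-1},{"twist":[0,0,0],"slide":[0,0,0.4],"grip":-1},{"twist":[0,0,0],"slide":[0,0,0.6],"grip":-1},{"twist":[0,0,0],"slide":[0,0,0.7],"grip":-1}]}'
python3 -m creep '{"commands":[{"twist":[0,0,0],"slide":[0,0,0.7],"grip":-1},{"twist":[0,0,0],"slide":[0,0,0.7],"grip":-1},{"twist":[0,0,0],"slide":[0,0,0.7],"grip":-1},{"twist":[0,0,0],"slide":[0,0,0.7],"grip":-1},{"twist":[0,0,0],"slide":[0,0,0.7],"grip":-1}]}'
python3 -m creep '{"commands":[{"twist":[0,0,0],"slide":[0,0,0.6],"grip":-1},{"twist":[0,0,0],"slide":[0,0,0.4],"grip":-1},{"twist":[0,0,0],"slide":[0,0,0.3],"grip":-1},{"twist":[0,0,0],"slide":[0,0,0.2],"grip":-1},{"twist":[0,0,0],"slide":[0,0,0.1],"grip":-1}]}'
python3 - <<'E'
from h import *
r=[]
for c in("scene","side"):
    im=ctrl.read_camera(c); cv2.imwrite(f"pics/lift_{c}.png",im[:,:,::-1])
    d=ctrl.cut_out(c,"ball")
    if d: x=d[0]["rect"];print(c,d[0]["confidence"],x);r.append(ray(c,(x[0]+x[2]/2,x[1]+x[3]/2)))
if len(r)==2: print(tri(*r))
a=cv2.imread("pics/lift_scene.png")[170:290,300:420];b=cv2.imread("pics/lift_side.png")[160:280,240:360]
cv2.imwrite("pics/f.png",np.hstack([cv2.resize(a,(400,400),interpolation=2),cv2.resize(b,(400,400),interpolation=2)]))
E
```

```text
clock: 16.1
tcp_pos: [0.5193, 0.121, 0.1475]
eef_rot: [-3.142, -0.0, -0.0]
force: [-0.3, 0.2, -3.8]
finger_gap: 0.0139
gripper_force: 50.0
clock: 16.6
tcp_pos: [0.5193, 0.121, 0.1826]
eef_rot: [-3.142, -0.0, -0.0]
force: [0.7, 0.2, -2.5]
finger_gap: 0.0135
gripper_force: 50.0
clock: 17.1
tcp_pos: [0.5193, 0.121, 0.1979]
eef_rot: [3.142, 0.0, -0.0]
force: [-0.1, 0.4, -2.9]
finger_gap: 0.0136
gripper_force: 50.0
side 0.65 [284.8, 214.9, 11.7, 8.7]
```

View pics/f.png

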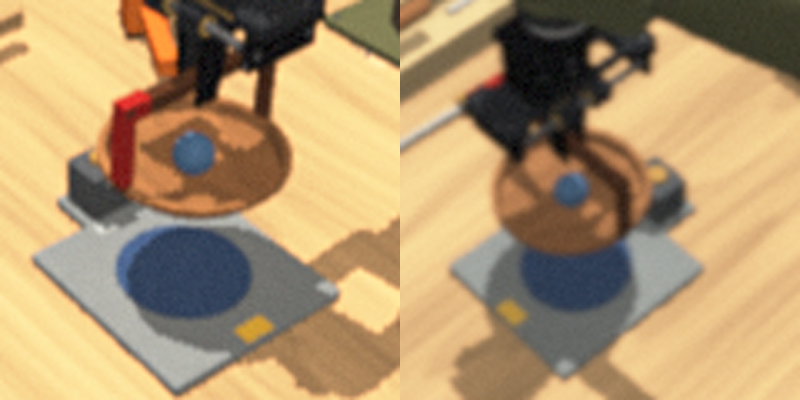

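The dish is up and level, clear of the pad, with the ball near the middle at scene crop (193,152). Now I turn it slowly.

```bash

python3 -m creep '{"commands":[{"twist":[0,0,0.01],"slide":[0,0,0],"grip":-1},{"twist":[0,0,0.02],"slide":[0,0,0],"grip":-1},{"twist":[0,0,0.03],"slide":[0,0,0],"grip":-1},{"twist":[0,0,0.04],"slide":[0,0,0],"grip":-1},{"twist":[0,0,0.05],"slide":[0,0,0],"grip":-1}]}'
python3 -m creep '{"commands":[{"twist":[0,0,0.05],"slide":[0,0,0],"grip":-1},{"twist":[0,0,0.05],"slide":[0,0,0],"grip":-1},{"twist":[0,0,0.05],"slide":[0,0,0],"grip":-1},{"twist":[0,0,0.05],"slide":[0,0,0],"grip":-1},{"twist":[0,0,0.05],"slide":[0,0,0],"grip":-1}]}'
python3 -m creep '{"commands":[{"twist":[0,0,0.05],"slide":[0,0,0],"grip":-1},{"twist":[0,0,0.05],"slide":[0,0,0],"grip":-1},{"twist":[0,0,0.04],"slide":[0,0,0],"grip":-1},{"twist":[0,0,0.02],"slide":[0,0,0],"grip":-1},{"twist":[0,0,0.01],"slide":[0,0,0],"grip":-1}]}'
python3 - <<'E'
from h import *
r=[]
for c in("scene","side"):
    im=ctrl.read_camera(c)
    for l in("ball","dish"):
        for d in ctrl.cut_out(c,l)[:1]:
            x=d["rect"];print(c,l,d["confidence"],x)
            if l=="ball":r.append(ray(c,(x[0]+x[2]/2,x[1]+x[3]/2)))
if len(r)==2: print(tri(*r))
E
```

```text
clock: 17.8
tcp_pos: [0.5193, 0.121, 0.1978]
eef_rot: [-3.142, 0.0, 0.153]
force: [0.3, 0.4, -3.7]
finger_gap: 0.0137
gripper_force: 50.0
clock: 18.3
tcp_pos: [0.5193, 0.121, 0.1978]
eef_rot: [-3.142, 0.0, 0.403]
force: [0.1, 0.6, -3.3]
finger_gap: 0.0139
gripper_force: 50.0
clock: 18.8
tcp_pos: [0.5193, 0.121, 0.1979]
eef_rot: [-3.142, 0.0, 0.57]
force: [-1.4, -0.6, -3.2]
finger_gap: 0.0134
gripper_force: 50.0
scene ball 0.6 [353.5, 209.3, 12.9, 15.3]
side ball 0.39 [286.0, 213.0, 12.5, 11.2]
side dish 0.58 [263.2, 191.5, 54.9, 46.2]
(array([0.51191947, 0.12040092, 0.13444477]), np.float64(0.0016708923508628269))
```

```bash

python3 -m creep '{"commands":[{"twist":[0,0,0.02],"slide":[0,0,0],"grip":-1},{"twist":[0,0,0.04],"slide":[0,0,0],"grip":-1},{"twist":[0,0,0.05],"slide":[0,0,0],"grip":-1},{"twist":[0,0,0.05],"slide":[0,0,0],"grip":-1},{"twist":[0,0,0.05],"slide":[0,0,0],"grip":-1}]}'
python3 -m creep '{"commands":[{"twist":[0,0,0.05],"slide":[0,0,0],"grip":-1},{"twist":[0,0,0.05],"slide":[0,0,0],"grip":-1},{"twist":[0,0,0.05],"slide":[0,0,0],"grip":-1},{"twist":[0,0,0.05],"slide":[0,0,0],"grip":-1},{"twist":[0,0,0.05],"slide":[0,0,0],"grip":-1}]}'
python3 -m creep '{"commands":[{"twist":[0,0,0.05],"slide":[0,0,0],"grip":-1},{"twist":[0,0,0.05],"slide":[0,0,0],"grip":-1},{"twist":[0,0,0.05],"slide":[0,0,0],"grip":-1},{"twist":[0,0,0.05],"slide":[0,0,0],"grip":-1},{"twist":[0,0,0.05],"slide":[0,0,0],"grip":-1}]}'
python3 -m creep '{"commands":[{"twist":[0,0,0.05],"slide":[0,0,0],"grip":-1},{"twist":[0,0,0.05],"slide":[0,0,0],"grip":-1},{"twist":[0,0,0.05],"slide":[0,0,0],"grip":-1},{"twist":[0,0,0.05],"slide":[0,0,0],"grip":-1},{"twist":[0,0,0.04],"slide":[0,0,0],"grip":-1}]}'
python3 -m creep '{"commands":[{"twist":[0,0,0.03],"slide":[0,0,0],"grip":-1},{"twist":[0,0,0.01],"slide":[0,0,0],"grip":-1},{"twist":[0,0,0],"slide":[0,0,0],"grip":-1},{"twist":[0,0,0],"slide":[0,0,0],"grip":-1},{"twist":[0,0,0],"slide":[0,0,0],"grip":-1}]}'
for i in 1 2 3; do python3 -m creep '{"commands":[{"twist":[0,0,0],"slide":[0,0,0],"grip":-1},{"twist":[0,0,0],"slide":[0,0,0],"grip":-1},{"twist":[0,0,0],"slide":[0,0,0],"grip":-1},{"twist":[0,0,0],"slide":[0,0,0],"grip":-1},{"twist":[0,0,0],"slide":[0,0,0],"grip":-1}]}' >/dev/null; done
cat > chk.py <<'E'
from h import *
s=ctrl.state();print(s["clock"],s["tcp_pos"],s["eef_rot"],s["force"])
for lo,hi,n in(((105,90,50),(128,255,255),"ball"),((0,180,60),(4,255,255),"red")):
  r=[]
  for c in("scene","side"):
    im=ctrl.read_camera(c);cv2.imwrite(f"pics/end_{c}.png",im[:,:,::-1])
    m=cv2.inRange(cv2.cvtColor(im,cv2.COLOR_RGB2HSV),lo,hi);m[:150]=0;m[300:]=0;m[:,:230]=0;m[:,430:]=0
    q,_,st,ce=cv2.connectedComponentsWithStats(m);print(n,c,[(st[i].tolist(),ce[i].round(1).tolist()) for i in range(1,q) if st[i,4]>12])
for c in("scene","side"):
  for l in("ball","dish"):
    for d in ctrl.cut_out(c,l)[:1]: print(c,l,d["confidence"],d["rect"])
E
python3 chk.py
```

```text
clock: 19.6
tcp_pos: [0.5193, 0.121, 0.1979]
eef_rot: [-3.142, -0.0, 0.783]
force: [0.7, -0.3, -2.8]
finger_gap: 0.0137
gripper_force: 50.0
clock: 20.1
tcp_pos: [0.5193, 0.121, 0.198]
eef_rot: [3.142, -0.0, 1.033]
force: [0.4, 0.1, -2.7]
finger_gap: 0.014
gripper_force: 50.0
clock: 20.6
tcp_pos: [0.5193, 0.121, 0.198]
eef_rot: [3.142, -0.0, 1.283]
force: [0.3, 0.9, -3.4]
finger_gap: 0.0139
gripper_force: 50.0
clock: 21.1
tcp_pos: [0.5193, 0.121, 0.1979]
eef_rot: [3.142, -0.0, 1.522]
force: [0.5, -0.1, -2.3]
finger_gap: 0.0136
gripper_force: 50.0
clock: 21.6
tcp_pos: [0.5193, 0.121, 0.198]
eef_rot: [3.142, -0.0, 1.56]
force: [0.4, 0.4, -3.4]
finger_gap: 0.0136
gripper_force: 50.0
23.1 [0.51931062 0.12105267 0.19792863] [-3.14154087e+00 -1.26458036e-05  1.55981760e+00] [-0.15490052  0.40594374 -3.23006434]
ball scene [([232, 159, 15, 13, 149], [239.3, 165.4]), ([352, 211, 11, 11, 73], [356.9, 215.7]), ([335, 239, 40, 26, 811], [354.6, 251.2])]
ball side [([288, 213, 7, 8, 32], [291.0, 216.4]), ([277, 233, 31, 20, 423], [292.5, 242.7])]
red scene [([372, 201, 11, 29, 180], [378.0, 213.5]), ([240, 247, 27, 31, 235], [252.7, 261.9])]
red side [([262, 183, 10, 8, 35], [266.2, 186.7]), ([270, 209, 8, 19, 66], [272.7, 216.2])]
scene dish 0.92 [330.8, 185.8, 56.1, 51.6]
side ball 0.55 [283.2, 210.5, 14.2, 10.5]
side dish 0.67 [285.7, 209.7, 10.4, 11.5]
```

```bash
python3 - <<'E'
from h import *
print(tri(ray("scene",(356.9,215.7)),ray("side",(291,216.4))))
print(tri(ray("scene",(378,213.5)),ray("side",(272.7,216.2))))
E
for i in 1 2 3 4; do python3 -m creep '{"commands":[{"twist":[0,0,0],"slide":[0,0,0],"grip":-1},{"twist":[0,0,0],"slide":[0,0,0],"grip":-1},{"twist":[0,0,0],"slide":[0,0,0],"grip":-1},{"twist":[0,0,0],"slide":[0,0,0],"grip":-1},{"twist":[0,0,0],"slide":[0,0,0],"grip":-1}]}' >/dev/null; done
python3 chk.py; python3 - <<'E'
from h import *
im=ctrl.read_camera("scene")
for d in ctrl.cut_out("scene","mallet"): print(d["confidence"],d["rect"])
E
```

```text
(array([0.51969755, 0.11773613, 0.13925773]), np.float64(3.2929950368720004e-06))
(array([0.52299783, 0.19120065, 0.19594317]), np.float64(0.0038760355620604385))
25.5 [0.5193208  0.12103639 0.19792437] [-3.14154782e+00 -2.55141476e-06  1.55977003e+00] [-0.37110176 -0.42440673 -3.49057117]
ball scene [([232, 159, 15, 13, 149], [239.3, 165.3]), ([352, 211, 11, 11, 71], [357.3, 215.6]), ([335, 238, 40, 27, 819], [354.7, 251.2])]
ball side [([288, 213, 7, 8, 32], [290.9, 216.5]), ([277, 233, 31, 20, 420], [292.6, 242.9])]
red scene [([372, 200, 11, 30, 183], [378.0, 214.0]), ([240, 247, 27, 31, 231], [252.7, 262.0])]
red side [([262, 183, 10, 8, 34], [266.4, 186.5]), ([270, 209, 8, 19, 66], [272.7, 216.1])]
scene ball 0.69 [349.5, 209.4, 14.9, 15.8]
scene dish 0.68 [330.8, 186.0, 56.3, 52.2]
side ball 0.64 [266.2, 198.4, 50.5, 37.6]
side dish 0.79 [266.0, 199.0, 48.3, 35.5]
0.93 [181.8, 173.0, 50.0, 27.2]
0.87 [262.4, 171.3, 45.6, 33.2]
0.39 [335.9, 157.0, 14.4, 34.9]
```

The ball is at rest about 3 mm from centre by the camera fit. The red end is over the yellow mark, and the mallet stands where it was.

```bash
python3 -c "
from station import ctrl
print(ctrl.finish_job())"
```

```text
the job is handed in; nothing more can be done
None
```

The job is handed in: the pin was knocked down to its stop with the mallet, the mallet is back on the bench, and the dish is held level about 10 cm above the stand, turned a quarter turn with its red end over the yellow mark and the ball still within about 3 mm of the centre.

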